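# Load the fraction collector and hold its drop arm over the vials

## Robot

A 7-joint arm with a two-finger parallel gripper is mounted at the origin on the work surface. World frame = base frame: x ahead of the robot, y to its left, z up, the work surface at z = 0. Lengths are in mm, angles in rad, forces in N, time in s.
With the tool pointing down it reaches from about 375 to 925 mm from the base axis. Payload 3.1 kg.
Tool frame: the origin (TCP) lies between the finger pads; the fingertips stand 25 mm ahead of it and the grasp point (between the pads) lies 6 mm ahead of it; z points along the fingers, y is the line along which they close (so a half turn about z gives the same grasp; the last joint's range is limited). The gripper opens to 85 mm and grips with 20 to 120 N. Pads are 22 mm wide; open, the fingers measure 114 mm over their backs; the gripper's body (76 mm by 85 mm) begins 54 mm behind the grasp point. The pads swing forward as they close: fully open they stand 13 mm farther back than shut.
Start: joints at [-1.272, 0.383, 0.044, 1.598, -0.018, 1.161, -0.05], TCP at [251.184, 599.508, 256.269] pointing down, gripper open.
Joint ranges: [-2.61, 2.61], [-0.41, 2.15], [-1.48, 1.57], [0, 2.5], [-1.57, 4.71], [0.05, 1.97], [-2.85, 2.85]. Speed limits (rad/s): [2.79, 2.79, 3.14, 3.14, 3.14, 3.14, 3.14].

## Interface

Orientations are given as [roll, pitch, yaw] about the fixed x, y, z axes, in that order (R = Rz(yaw) Ry(pitch) Rx(roll)).
In Python, from workcell import telemetry, vision, ticket gives the robot as it stands. The module is installed in compiled form; this text tells all that it offers.
- The arm moves only by the tool send_rows, never from a script. Its argument "plan" is a list of rows, each a list of 5 numbers: the opening, from -1 (shut) to 1 (fully open), then the shift along the tool's x, y, z scaled (see below), then the turn about the tool's z scaled (see below). A call has 1 to 5 rows; each row is the pose to reach, as a shift and turn from the pose commanded when the call began, along the tool's axes at that moment; what a row does not reach only later rows make up. The controller multiplies each number of a shift by 100 mm and each number of a turn by 45 degrees. A row lasts 1/8 s, in which the tool goes at most 62.5 mm and 10.7 degrees, less where a joint would pass 70% of its speed; a pose out of reach is approached as far as the arm can. A call with a number of a shift or a turn outside -1 to 1 is refused whole. A call with a gripper value outside its range is refused whole. The fingers move at their own pace and stop on an object; the grip force is fixed at half the most. Time passes only in rows, so rows that repeat a pose let the fingers close. It gives the time, the measured TCP pose, the force, the opening and the grip force at its end, in the units of the state.
- telemetry.observe(): the state, without advancing time (a new reading comes with each control period).
- vision.get_image(name): name is "side" or "top" or "wrist"; returns the picture (400x640x3 uint8, blue, green, red); there is no depth.
- vision.camera_model(name): a dict with "fx", "fy", "cx", "cy" (pixels), "k1" (the pictures are not rectified: a ray, as slopes to the right and down, at radius r is drawn at 1 + k1 r^2 times it, then the intrinsics apply), "R" (3x3) and "t" (3): a world point X has camera coordinates R X + t. Camera axes: x right, y down, z forward; pixel columns grow to the right and rows downward; lengths in mm; the calibration is good to about 2 mm. A picture is of the moment at which its call begins: read the wrist's pose just before it. camera_model takes no time and is no camera call; for the wrist camera it gives the pose at the moment of the call.
- ticket.sign_off(): hands the job in; it is judged then, once.
Trained networks look in the newest picture that a camera, given by its name, has taken for a name from the list of things; names that differ only in an ending like _2 or _b are one class to them, and where a whole thing is asked for, a point or a joint stands for the part that bears it (a point fixed in the world has none). Each returns a list of dicts, best first, with "confidence" (0 to 1); they miss things now and then, are a little off and sometimes report something else, mostly with a low value. They report only what shows in the picture. A call takes as long as a camera call. They do not tell look-alikes from the thing itself.
- vision.regions_of(camera, target): "mask" (400x640 bool, what is visible of it) and "position" ([column, row] in pixels, amid what is visible of it).
The state is a dict: "clock": time; "joints": joint angles; "joint_velocities": joint speeds; "joint_torque": joint torques, N m; "position": TCP position; "tool_rot": TCP orientation; "ft_force": force on the tool from outside, world axes, zero at the start; "wrist_torque": the same for the moment, N m; "gripper_width": opening from 0.0 (shut) to 1.0 (fully open); "grasp_force": force on a finger pad.
Only numpy, scipy, OpenCV 4.12 (cv2) and the standard library are available. Lean on these libraries where they do the work, as an engineer would, in place of code of your own. Each camera call takes 0.05 s, during which the arm holds its last target. There are 200 camera calls.

## Task

Set up the fraction collector for a hand-held collection: stand the blue vial in the blue cup and the orange vial in the orange cup, let go of them, then take the red handle of the spring-loaded drop arm and swing the arm round over the vials until it is fully against its stop. The arm springs back if released, so finish while still holding it firmly at the stop, with both vials still seated upright. Leave the white vial, the amber bottle and the beaker where they are, and do not move the arm from its parked position before the vials are in.

Things in the scene. Friction and masses are not known exactly. Their poses are not given: they have to be found in the camera images.
- vial_blue: Blue plastic vial, a plain round cylinder 28 mm in diameter and 70 mm tall, open mouth, about 40 g, standing upright on the table somewhere to the left of the collector; origin at the centre of its underside, z up along its axis. The three vials (blue, orange, white) change places from start to start.
- vial_orange: Orange plastic vial, a plain round cylinder 28 mm in diameter and 70 mm tall, open mouth, about 40 g, standing upright on the table somewhere to the left of the collector; origin at the centre of its underside, z up along its axis. The three vials (blue, orange, white) change places from start to start.
- vial_white: White vial of the same size and shape, a bystander that belongs in no cup; origin at the centre of its underside.
- seat_blue: Blue round cup fixed on the collector's platform, 22 mm high, flared mouth 50 mm outside and 40 mm inside, narrowing to a 33 mm bore; floor 4 mm thick. Origin at the centre of its underside, 20 mm above the table (a seated vial's underside is 24 mm above the table, its rim 94 mm). The cups stand 75 and 130 mm from the pivot axis in one row; which colour is nearer the pivot changes.
- seat_orange: Orange cup, otherwise the same as the blue one; origin at the centre of its underside, 20 mm above the table.
- collector: The fraction collector, fixed to the table, cream with a green foot: a platform 90 mm (x) by 300 mm (y = -130 to 170 mm), 20 mm high, with a control box 100 mm high at y = -127 to -42 mm. Origin at table height on the arm's pivot axis; z up; +y points from the pivot along the row of cups, roughly to the robot's left (yaw within 0.2 rad).
- pivot (a point): Point on the vertical pivot axis of the drop arm, at the height of the arm's bar, 125 mm above the table; the black hub there is 34 mm across.
- swing (a joint): Angle of the drop arm about the vertical pivot axis, rad. 0 = parked, pointing away from the robot; grows counter-clockwise seen from above, towards the cups, to the hard stop at 1.1, where the arm lies straight above the row of cups. A spring always drives it back to 0: at the handle it takes about 1.7 N to start and 5 N at the stop.
- drop_arm: The drop arm, all that swings on the hub: an aluminium bar 18 mm wide, reaching 175 mm from the pivot axis, underside 118 mm and top 132 mm above the table; two steel outlets hang to 105 mm above the table, 75 and 130 mm from the pivot, with black fittings on top. Origin on the pivot axis at the bar's middle; x points along the bar to the handle, z up.
- handle (a point): Middle of the gripping part of the red upright handle on the arm: a round post 14 mm in diameter, rising 45 mm from the bar's top (132 to 177 mm above the table), on the bar 160 mm from the pivot axis. This point is 159 mm above the table. It turns with the arm.
- bottle: Amber bottle with a white cap, a bystander, 56 mm in diameter, 120 mm tall, standing beyond the collector; origin at the centre of its underside.
- beaker: Glass beaker, a bystander, 68 mm in diameter, 85 mm tall, standing to the right of the collector; origin at the centre of its underside.
There are look-alikes about, which are no part of the job. Leave any yellow look-alike of the vial_orange alone.

How it is judged (in metres and radians):
On the way:
1. both vials stand in the cups of their own colour, let go, with the arm still parked (horizontal distance between vial_blue and seat_blue below 0.007 m and z of vial_blue in the frame of seat_blue between 0 and 0.008 m and angle between each of vial_blue, vial_orange's own z axis and vertical below 0.2 rad and horizontal distance between vial_orange and seat_orange below 0.007 m and z of vial_orange in the frame of seat_orange between 0 and 0.008 m and contact force between the fingers and vial_blue below 0.2 N and contact force between the fingers and vial_orange below 0.2 N and value of joint swing below 0.15 rad), for 0.2 s.
At the end, for the whole second after the job is handed in: Fingers hold the drop arm (over 1.5 N) still, within 0.04 rad of its stop at 1.1 rad; each coloured vial, untouched, stands in its own cup (within 7 mm of the axis, underside under 8 mm above the cup's underside, tilt under 0.2 rad) (horizontal distance between vial_blue and seat_blue below 0.007 m and z of vial_blue in the frame of seat_blue between 0 and 0.008 m and angle between each of vial_blue, vial_orange's own z axis and vertical below 0.2 rad and horizontal distance between vial_orange and seat_orange below 0.007 m and z of vial_orange in the frame of seat_orange between 0 and 0.008 m and contact force between the fingers and vial_blue below 0.2 N and contact force between the fingers and vial_orange below 0.2 N and value of joint swing above 1.06 rad and velocity of joint swing between -0.1 and 0.1 rad/s and contact force between the fingers and drop_arm above 1.5 N); the arm keeps its last pose, push and grip.
It fails at once if the white vial is moved by more than 30 mm or tipped over (distance of vial_white from where it was at the start of the episode above 0.03 m or angle between vial_white's own z axis and vertical above 0.5 rad).
It fails at once if the amber bottle is moved by more than 30 mm or tipped over (distance of bottle from where it was at the start of the episode above 0.03 m or angle between bottle's own z axis and vertical above 0.5 rad).
It fails at once if the beaker is moved by more than 30 mm or tipped over (distance of beaker from where it was at the start of the episode above 0.03 m or angle between beaker's own z axis and vertical above 0.5 rad).
It fails at once if the drop arm is moved by more than 0.3 rad from its parked position before both vials stand in their cups (value of joint swing above 0.3 rad and not (horizontal distance between vial_blue and seat_blue below 0.007 m and z of vial_blue in the frame of seat_blue between 0 and 0.008 m and angle between each of vial_blue, vial_orange's own z axis and vertical below 0.2 rad and horizontal distance between vial_orange and seat_orange below 0.007 m and z of vial_orange in the frame of seat_orange between 0 and 0.008 m)).
It also fails if it takes over 72 s, if anything falls off the work surface, if the arm or the gripper's body presses on something with over 40 N, if the wrist force passes 120 N, or if a joint passes its speed limit or range.

## Working session

There is one attempt and no reset: what is moved stays moved. The work goes in short steps, Python scripts to look and compute and a tool call to move; the robot and the scene stay as the last step left them, time stands still between calls to the robot, and variables do not carry over. Pictures are saved under pics/ and viewed, at most 10 in all, crops included, and the job is handed in when it is done.

Besides the shell and the picture viewer there is one more tool, called after ">>>" by a JSON object that holds its "fn" and its "kwargs". send_rows: Moves the arm, as the interface text tells. Shifts and turns lie within -1 to 1; 1 stands for 100 mm of shift or 45 degrees of turn. Its arguments: {"type":"object","properties":{"plan":{"type":"array","items":{"type":"array","items":{"type":"number"}}}},"required":["plan"]}

```bash
mkdir -p pics
cat > h.py <<'E'
import numpy as np, cv2
from workcell import telemetry, vision, ticket
def ray(cam,px,m=None):
    m=m or vision.camera_model(cam); d=np.array([(px[0]-m["cx"])/m["fx"],(px[1]-m["cy"])/m["fy"]])
    s=d.copy()
    for _ in range(20): s=d/(1+m["k1"]*(s@s))
    R=np.array(m["R"]);t=np.array(m["t"]); return -R.T@t, R.T@np.array([s[0],s[1],1])
def atz(cam,px,z,m=None):
    o,d=ray(cam,px,m); return o+d*(z-o[2])/d[2]
def proj(cam,X,m=None):
    m=m or vision.camera_model(cam); c=np.array(m["R"])@np.array(X,float)+np.array(m["t"]); s=c[:2]/c[2]
    s=s*(1+m["k1"]*(s@s)); return np.array([m["fx"]*s[0]+m["cx"],m["fy"]*s[1]+m["cy"]])
E
python3 - <<'E'
from h import *
s=telemetry.observe(); print(s["clock"],s["position"],s["tool_rot"])
for c in ("top","side"):
    cv2.imwrite(f"pics/{c}0.png",vision.get_image(c))
    m=vision.camera_model(c); print(c,-np.array(m["R"]).T@np.array(m["t"]),m["fx"])
    for n,z in (("vial_blue",35),("vial_orange",35),("vial_white",35),("seat_blue",36),("seat_orange",36),("handle",159),("drop_arm",125),("bottle",60),("beaker",40),("collector",20)):
        for r in vision.regions_of(c,n)[:3]:
            if r["confidence"]>.2: print(c,n,round(r["confidence"],2),np.round(r["position"]),r["mask"].sum(),np.round(atz(c,r["position"],z))[:2])
E
```

```text
0.0 [250.8789867  598.67898629 254.86668945] [-3.13894145e+00  1.43364509e-04  2.74486007e+00]
top [3.85054817e+02 1.05131529e+00 1.08914282e+03] 395.0844746302403
top vial_blue 0.42 [226. 198.] 149 [620. 242.]
top vial_orange 0.51 [252. 254.] 155 [464. 172.]
top vial_orange 0.48 [214. 247.] 171 [486. 273.]
top vial_orange 0.47 [225. 269.] 118 [427. 245.]
top vial_white 0.68 [180. 234.] 173 [526. 365.]
top seat_blue 0.48 [322. 233.] 263 [514. -15.]
top seat_blue 0.39 [303. 233.] 246 [516.  36.]
top seat_orange 0.83 [302. 234.] 266 [514.  39.]
top seat_orange 0.35 [332. 195.] 636 [616. -47.]
top handle 0.64 [333. 196.] 692 [588. -43.]
top drop_arm 0.77 [338. 199.] 680 [586. -57.]
top bottle 0.96 [269. 152.] 477 [739. 119.]
top bottle 0.35 [331. 199.] 629 [601. -44.]
top beaker 0.68 [465. 242.] 721 [ 475. -395.]
top collector 0.84 [346. 223.] 3899 [541. -83.]
side [282.74221099 947.61621345 994.41550312] 517.9353159090145
side vial_blue 0.8 [275. 287.] 301 [622. 238.]
side vial_orange 0.78 [350. 308.] 321 [437. 239.]
side vial_orange 0.71 [346. 287.] 243 [462. 181.]
side vial_orange 0.63 [376. 300.] 307 [387. 195.]
side vial_white 0.78 [297. 342.] 329 [518. 364.]
side seat_blue 0.6 [348. 226.] 242 [518. -16.]
side seat_orange 0.69 [344. 243.] 257 [511.  45.]
side handle 0.67 [323. 190.] 716 [584.   4.]
side drop_arm 0.78 [319. 186.] 713 [610. -47.]
side bottle 0.84 [250. 236.] 807 [734. 127.]
side beaker 0.75 [394. 152.] 612 [ 475. -386.]
side beaker 0.63 [321. 186.] 734 [ 636. -145.]
side collector 0.6 [345. 198.] 3074 [ 563. -144.]
```

Run:
```python
import cv2
a=cv2.imread("pics/top0.png")[130:300,150:390]; b=cv2.imread("pics/side0.png")[140:370,220:440]
cv2.imwrite("pics/topc.png",cv2.resize(a,None,fx=3.3,fy=3.3,interpolation=2)); cv2.imwrite("pics/sidec.png",cv2.resize(b,None,fx=2.6,fy=2.6,interpolation=2))
```

```text
(no output)
```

View pics/topc.png

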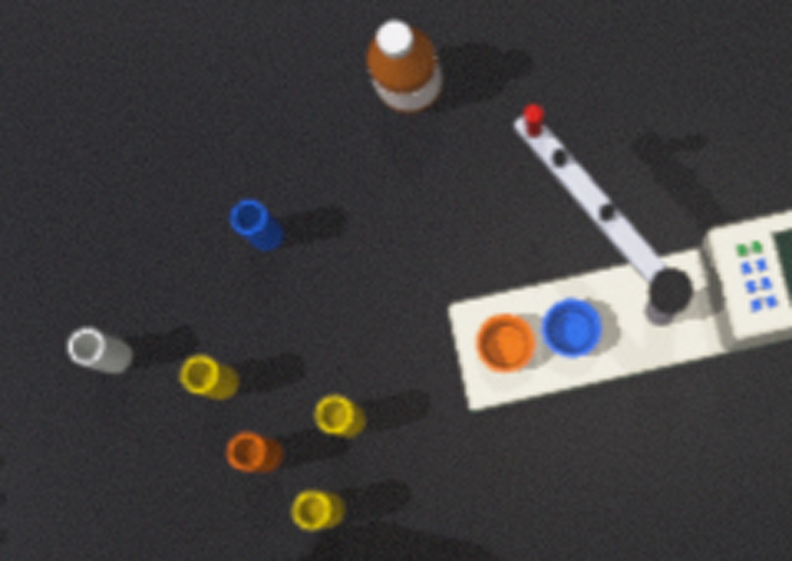

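View pics/sidec.png

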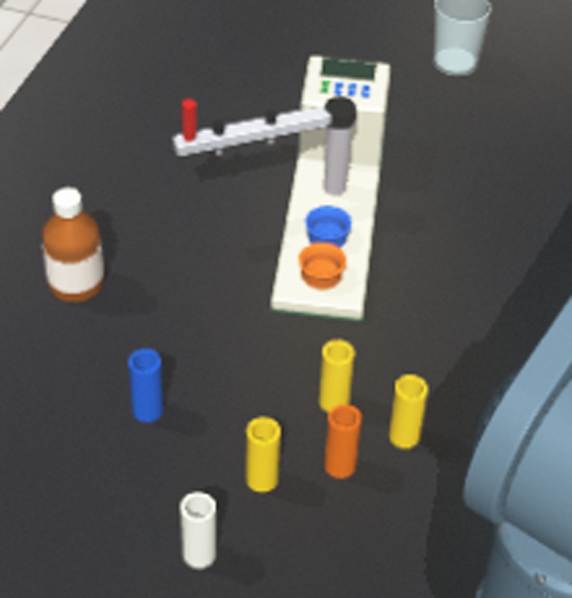

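Top crop: blue vial rim about (249,217), orange vial (247,452) among three yellow look-alikes, orange cup (505,342) outermost, blue cup (572,327), hub (670,290), red handle (534,118). The side view agrees. Now I'll fit precisely with colour silhouettes from both cameras.

```bash
cat >> h.py <<'E'
from scipy.optimize import least_squares
def hull_c(cam,p,prof,m):
    a=np.linspace(0,2*np.pi,48); P=[proj(cam,[p[0]+r*np.cos(t),p[1]+r*np.sin(t),z],m) for r,z in prof for t in a]
    h=cv2.convexHull(np.float32(P)); M=cv2.moments(h); return np.array([M["m10"],M["m01"]])/M["m00"]
def blob(img,lo,hi,near,rad=14):
    hsv=cv2.cvtColor(img,cv2.COLOR_BGR2HSV); k=cv2.inRange(hsv,np.array(lo),np.array(hi))
    n,l,st,c=cv2.connectedComponentsWithStats(k)
    ok=[i for i in range(1,n) if st[i,4]>15 and np.hypot(*(c[i]-near))<rad]
    if not ok: return None
    i=max(ok,key=lambda i:st[i,4]); h=cv2.convexHull(np.argwhere(l==i)[:,::-1].astype(np.float32)); M=cv2.moments(h)
    return np.array([M["m10"],M["m01"]])/M["m00"], st[i]
COL=dict(blue=((100,120,40),(125,255,255)),orange=((4,150,50),(17,255,255)),red=((170,120,40),(180,255,255)))
VIAL=[(14,0),(14,70)]; CUP=[(20,20),(25,42)]; POST=[(7,132),(7,177)]
def fit(obs,prof,x0):
    ms={c:vision.camera_model(c) for c in obs}
    r=least_squares(lambda p:np.concatenate([hull_c(c,p,prof,ms[c])-o for c,o in obs.items()]),x0); return r.x,r.fun
E
python3 - <<'E'
from h import *
I={c:cv2.imread(f"pics/{c}0.png") for c in("top","side")}
X={}
for n,col,prof,x0 in (("vb","blue",VIAL,(620,240)),("vo","orange",VIAL,(437,239)),("cb","blue",CUP,(516,-16)),("co","orange",CUP,(512,40)),("hd","red",POST,(620,0))):
    obs={}
    for c in I:
        near=hull_c(c,x0,prof,vision.camera_model(c)); b=blob(I[c],*COL[col],near,60 if n=="hd" else 14)
        if b: obs[c]=b[0]; print(n,c,b[0].round(1),b[1][2:])
        else: print(n,c,"none")
    X[n],f=fit(obs,prof,x0); print(n,X[n].round(1),f.round(2))
    for c in obs: print("  only",c,fit({c:obs[c]},prof,x0)[0].round(1))
d=X["co"]-X["cb"]; print("cups",np.hypot(*d)); u=d/np.hypot(*d); mid=(X["co"]+X["cb"])/2
pv=mid-u*102.5; print("u",u,"deg",np.degrees(np.arctan2(u[1],u[0])),"pivot",pv)
h=X["hd"]-pv; print("handle r",np.hypot(*h),"swing from stop",np.degrees(np.arctan2(u[1],u[0])-np.arctan2(h[1],h[0])))
for c in I: print(proj(c,[*pv,135]))
E
```

```text
vb top [227.1 197.7] [ 17  16 182]
vb side [275.7 287.6] [ 14  29 335]
vb [619.4 239.3] [-0.16  0.03 -0.21 -0.4 ]
  only top [619.5 238.9]
  only side [618.9 241.1]
vo top [226.7 266.7] [ 17  12 164]
vo side [351.4 309. ] [ 14  29 329]
vo [433.3 239.7] [-0.46  0.14 -0.22 -0.27]
  only top [433.6 238.5]
  only side [432.7 240.2]
cb top [322.8 229. ] [ 18  17 240]
cb side [345.9 226.1] [ 17  15 199]
cb [523.4 -16.2] [-0.63  0.09 -0.12  0.2 ]
  only top [523.6 -17.6]
  only side [523.2 -16. ]
co top [303.  233.3] [ 17  17 228]
co side [343.4 241.6] [ 18  17 241]
co [513.2  40. ] [-1.76  0.33 -0.21 -0.09]
  only top [513.9  36.7]
  only side [512.6  40.1]
hd top none
hd side noneTraceback (most recent call last):
  File "<stdin>", line 10, in <module>
  File "h.py", line 28, in fit
    r=least_squares(lambda p:np.concatenate([hull_c(c,p,prof,ms[c])-o for c,o in obs.items()]),x0); return r.x,r.fun
    return func(*args, **kwargs)
    vector_fun = VectorFunction(
        fun_wrapped,
    ...<6 lines>...
        workers=workers
    )
    self._update_fun()
    ~~~~~~~~~~~~~~~~^^
    self.f = self.fun_wrapped(xp_copy(self.x))
             ~~~~~~~~~~~~~~~~^^^^^^^^^^^^^^^^^
    return np.atleast_1d(self.fun(x))
                         ~~~~~~~~^^^
    return self.f(x, *self.args, **self.kwargs)
           ~~~~~~^^^^^^^^^^^^^^^^^^^^^^^^^^^^^^
  File "h.py", line 28, in <lambda>
    r=least_squares(lambda p:np.concatenate([hull_c(c,p,prof,ms[c])-o for c,o in obs.items()]),x0); return r.x,r.fun
                             ~~~~~~~~~~~~~~^^^^^^^^^^^^^^^^^^^^^^^^^^^^^^^^^^^^^^^^^^^^^^^^^^^
ValueError: need at least one array to concatenate
```

>>> {"fn": "send_rows", "kwargs": {"plan": [[1, -1, -0.4, 0, 1], [1, -1, -0.4, 0, 1], [1, -1, -0.4, 0, 1], [1, -1, -0.4, 0, 1], [1, -1, -0.4, 0, 1]]}}

```text
clock: 1.72
position: [327.9, 524.0, 256.4]
tool_rot: [3.141, -0.0, 1.96]
ft_force: [-0.2, 0.1, -0.4]
gripper_width: 0.997
grasp_force: 0.0
```

>>> {"fn": "send_rows", "kwargs": {"plan": [[1, -1, 0.43, 0, 0.81], [1, -1, 0.43, 0, 0.81], [1, -1, 0.43, 0, 0.81], [1, -1, 0.43, 0, 0.81], [1, -1, 0.43, 0, 0.81]]}}

```text
clock: 2.35
position: [405.5, 447.9, 256.3]
tool_rot: [-3.142, 0.0, 1.326]
ft_force: [-0.5, 0.3, 0.2]
gripper_width: 1.001
grasp_force: 0.0
```

>>> {"fn": "send_rows", "kwargs": {"plan": [[1, -0.5, 0.9, 0, 0], [1, -0.5, 0.9, 0, 0], [1, -0.5, 0.9, 0, 0]]}}

```text
clock: 2.72
position: [484.6, 372.5, 256.7]
tool_rot: [3.139, 0.001, 1.317]
ft_force: [-1.0, -0.7, -0.1]
gripper_width: 0.998
grasp_force: 0.0
```

```bash
cat >> h.py <<'E'
def plan(x,y,zgrasp,tooly_deg):
    "shift (units) in present tool axes to bring the grasp point to x,y,zgrasp; turn units"
    s=telemetry.observe(); r,p,yw=s["tool_rot"]
    from scipy.spatial.transform import Rotation as Ro
    R=Ro.from_euler("xyz",s["tool_rot"]).as_matrix(); d=R.T@(np.array([x,y,zgrasp+6])-s["position"])
    t=(yw-np.radians(tooly_deg+90)); t=(t+np.pi/2)%np.pi-np.pi/2
    print("t",round(s["clock"],2),"pos",np.round(s["position"],1),"yaw",round(np.degrees(yw),1),"tilt",np.round([abs(r)-np.pi,p],4),"w",round(s["gripper_width"],3),"gf",round(s["grasp_force"],1),"F",np.round(s["ft_force"],1))
    print("shift",(d/100).round(3),"turn",round(np.degrees(t)/45,3))
E
python3 - <<'E'
from h import *
plan(619.4,239.5,50,-14)
E
```

```text
t 2.73 pos [484.6 372.5 256.7] yaw 75.5 tilt [-0.0029  0.0014] w 0.998 gf 0.0 F [-1.  -0.7 -0.1]
shift [-0.946  1.633  2.013] turn -0.012
```

>>> {"fn": "send_rows", "kwargs": {"plan": [[1, -0.5, 0.9, 0, 0], [1, -0.5, 0.9, 0, 0], [1, -0.5, 0.9, 0, 0]]}}

```text
clock: 3.1
position: [558.3, 302.8, 256.5]
tool_rot: [3.139, 0.001, 1.319]
ft_force: [0.5, 0.8, 0.4]
gripper_width: 1.002
grasp_force: 0.0
```

>>> {"fn": "send_rows", "kwargs": {"plan": [[1, -0.45, 0.73, 0.5, 0], [1, -0.45, 0.73, 0.5, 0], [1, -0.45, 0.73, 0.5, 0], [1, -0.45, 0.73, 0.5, 0]]}}

```text
clock: 3.6
position: [614.2, 248.2, 206.3]
tool_rot: [-3.14, -0.002, 1.327]
ft_force: [-0.1, -0.7, 0.4]
gripper_width: 1.002
grasp_force: 0.0
```

Run:
```python
from h import *
plan(619.4,239.5,50,-14)
m=vision.camera_model("wrist"); im=vision.get_image("wrist"); cv2.imwrite("pics/w1.png",im)
p=hull_c("wrist",(619.4,239.5),VIAL,m); print("pred",p, "rim",proj("wrist",[619.4,239.5,70],m))
b=blob(im,*COL["blue"],p,150); print(b)
if b: print(least_squares(lambda q:hull_c("wrist",q,VIAL,m)-b[0],(619,239)).x)
```

```text
t 3.6 pos [614.2 248.2 206.3] yaw 76.0 tilt [-0.0016 -0.0017] w 1.002 gf 0.0 F [-0.1 -0.7  0.4]
shift [-0.075  0.074  1.502] turn 0.001
pred [330.78226048 194.89522606] rim [331.39497255 203.80647404]
(array([331.92198314, 196.69938342]), array([316, 171,  34,  50, 619], dtype=int32))
[620.00558086 237.48809686]
```

View pics/w1.png

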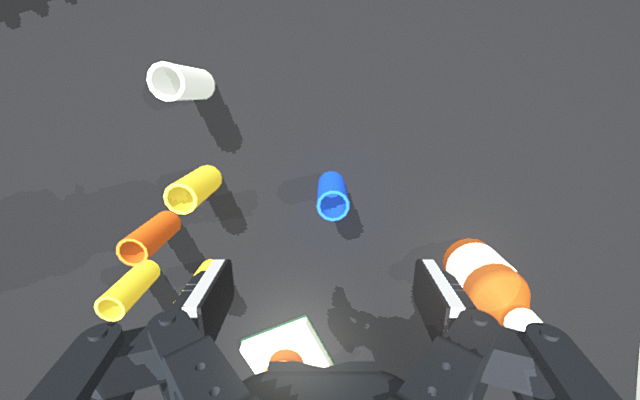

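The wrist view shows the blue vial alone between the fingers at (332,197), within 2 mm of the fit. I'll descend and grasp.

>>> {"fn": "send_rows", "kwargs": {"plan": [[1, -0.08, 0.07, 0.5, 0], [1, -0.08, 0.07, 0.8, 0], [1, -0.08, 0.07, 0.8, 0]]}}

```text
clock: 4.03
position: [617.0, 237.9, 124.0]
tool_rot: [-3.136, 0.002, 1.327]
ft_force: [-1.4, 0.2, 0.6]
gripper_width: 0.997
grasp_force: 0.0
```

>>> {"fn": "send_rows", "kwargs": {"plan": [[1, 0, 0, 0.5, 0], [1, 0, 0, 0.7, 0], [1, 0, 0, 0.7, 0], [1, 0, 0, 0.7, 0]]}}

```text
clock: 4.53
position: [621.7, 236.5, 58.4]
tool_rot: [3.139, -0.002, 1.324]
ft_force: [0.5, -0.3, 0.7]
gripper_width: 0.997
grasp_force: 0.0
```

Run:
```python
from h import *
plan(619.6,239,50,-14)
```

```text
t 4.53 pos [621.7 236.5  58.4] yaw 75.8 tilt [-0.0027 -0.0022] w 0.997 gf 0.0 F [ 0.5 -0.3  0.7]
shift [ 0.019 -0.027  0.024] turn -0.004
```

>>> {"fn": "send_rows", "kwargs": {"plan": [[-0.2, 0.02, -0.02, 0.02, 0], [-1, 0.02, -0.02, 0.02, 0], [-1, 0.02, -0.02, 0.02, 0], [-1, 0.02, -0.02, 0.02, 0], [-1, 0.02, -0.02, 0.02, 0]]}}

```text
clock: 5.15
position: [619.1, 238.2, 54.7]
tool_rot: [3.141, -0.0, 1.323]
ft_force: [-0.8, 0.3, 2.4]
gripper_width: 0.314
grasp_force: 58.8
```

>>> {"fn": "send_rows", "kwargs": {"plan": [[-1, 0, 0, 0, 0], [-1, 0, 0, 0, 0], [-1, 0, 0, 0, 0]]}}

```text
clock: 5.52
position: [619.1, 238.2, 54.7]
tool_rot: [3.141, -0.0, 1.323]
ft_force: [-1.0, -0.2, 3.5]
gripper_width: 0.317
grasp_force: 58.8
```

Run:
```python
from h import *
plan(523.4,-16.5,140,-14)
```

```text
t 5.53 pos [619.1 238.2  54.7] yaw 75.8 tilt [-0.0004 -0.0004] w 0.317 gf 58.8 F [-1.  -0.2  3.5]
shift [-2.703 -0.303 -0.915] turn -0.004
```

>>> {"fn": "send_rows", "kwargs": {"plan": [[-1, 0, 0, -0.3, 0], [-1, 0, 0, -0.6, 0], [-1, -0.4, -0.1, -0.7, 0], [-1, -0.9, -0.1, -0.7, 0], [-1, -0.9, -0.1, -0.7, 0]]}}

```text
clock: 6.15
position: [585.6, 145.9, 123.5]
tool_rot: [-3.14, 0.005, 1.314]
ft_force: [-0.2, 0.4, -0.7]
gripper_width: 0.312
grasp_force: 59.0
```

>>> {"fn": "send_rows", "kwargs": {"plan": [[-1, -0.5, -0.05, 0, 0], [-1, -0.9, -0.1, 0, 0], [-1, -0.9, -0.1, 0, 0]]}}

```text
clock: 6.52
position: [553.4, 63.7, 123.4]
tool_rot: [-3.14, 0.003, 1.316]
ft_force: [0.2, -0.3, -0.2]
gripper_width: 0.313
grasp_force: 59.1
```

>>> {"fn": "send_rows", "kwargs": {"plan": [[-1, -0.4, -0.05, 0, 0], [-1, -0.7, -0.1, 0, 0], [-1, -0.85, -0.1, 0, 0], [-1, -0.85, -0.1, 0, 0], [-1, -0.85, -0.1, 0, 0]]}}

```text
clock: 7.15
position: [525.7, -9.5, 124.3]
tool_rot: [3.141, -0.001, 1.326]
ft_force: [-0.6, 0.8, -0.7]
gripper_width: 0.317
grasp_force: 59.1
```

Run:
```python
from h import *
plan(523.4,-16.5,73,-14)
m=vision.camera_model("side")
I={c:vision.get_image(c) for c in("side","top","wrist")}
cv2.imwrite("pics/w2.png",I["wrist"]); cv2.imwrite("pics/s2.png",cv2.resize(I["side"][150:300,250:450],None,fx=3,fy=3)); cv2.imwrite("pics/t2.png",I["top"])
```

```text
t 7.15 pos [525.7  -9.5 124.3] yaw 76.0 tilt [-0.0005 -0.001 ] w 0.317 gf 59.1 F [-0.6  0.8 -0.7]
shift [-0.074 -0.006  0.453] turn -0.001
```

View pics/s2.png

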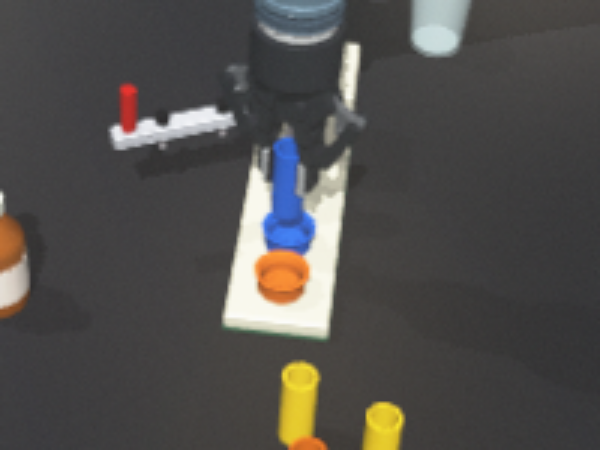

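View pics/w2.png

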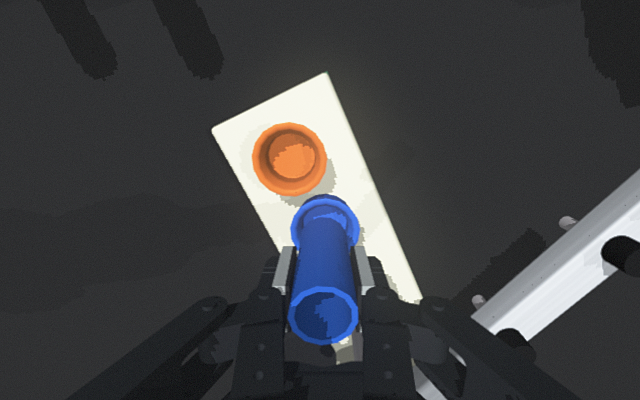

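Side and wrist views: blue vial hangs just above the blue cup (wrist rim columns 291–359); arm still parked. I'll refine cups with the wrist camera.

Run:
```python
from h import *
m=vision.camera_model("wrist"); im=cv2.imread("pics/w2.png")
b=blob(im,*COL["orange"],np.array([290,160]),40); print(b)
c=least_squares(lambda q:hull_c("wrist",q,CUP,m)-b[0],(513,39)).x; print("orange cup",c)
for ctr in ((523.4,-16.5),(522.6,-15.2)):
    P=np.array([proj("wrist",[ctr[0]+25*np.cos(a),ctr[1]+25*np.sin(a),42],m) for a in np.linspace(0,6.28,60)]); print(ctr,P.min(0),P.max(0))
print("vial bottom centre at tool xy:",telemetry.observe()["position"])
P=np.array([proj("wrist",[525.7+14*np.cos(a),-9.5+14*np.sin(a),146-6-27],m) for a in np.linspace(0,6.28,60)])
print(proj("wrist",[525.7,-9.5,124.3-6-49+70],m))
# platform corner check
```

```text
(array([288.93555981, 158.89928976]), array([ 252,  123,   75,   73, 4217], dtype=int32))
orange cup [514.48170668  35.49788792]
(523.4, -16.5) [286.07279885 194.90937717] [358.44523672 261.2963981 ]
(522.6, -15.2) [284.43028027 193.38476331] [356.9147818  259.97729897]
vial bottom centre at tool xy: [525.37698195  -9.81923245 124.2501544 ]
[323.08457125 314.50775835]
```

>>> {"fn": "send_rows", "kwargs": {"plan": [[-1, -0.08, 0, 0, 0], [-1, -0.08, 0, 0.1, 0], [-1, -0.08, 0, 0.25, 0], [-1, -0.08, 0, 0.35, 0], [-1, -0.08, 0, 0.43, 0]]}}

```text
clock: 7.92
position: [522.9, -19.1, 80.4]
tool_rot: [-3.141, 0.0, 1.323]
ft_force: [1.3, 0.1, -1.0]
gripper_width: 0.31
grasp_force: 59.5
```

>>> {"fn": "send_rows", "kwargs": {"plan": [[-1, 0, 0, 0.01, 0], [-1, 0, 0, 0.01, 0]]}}

```text
clock: 8.18
position: [522.7, -19.0, 80.0]
tool_rot: [-3.141, 0.0, 1.324]
ft_force: [0.3, 0.6, -0.9]
gripper_width: 0.313
grasp_force: 59.6
```

Run:
```python
from h import *
plan(523.7,-17,73,-14)
```

```text
t 8.18 pos [522.7 -19.   80. ] yaw 75.8 tilt [-0.0004  0.0001] w 0.313 gf 59.6 F [ 0.3  0.6 -0.9]
shift [0.022 0.004 0.01 ] turn -0.004
```

Adjust 1–2 mm, release, and back off upward.

>>> {"fn": "send_rows", "kwargs": {"plan": [[-1, 0.02, 0, 0.01, 0], [-1, 0.02, 0, 0.01, 0], [0, 0.02, 0, 0.01, 0], [0.2, 0.02, 0, 0.01, 0], [0.2, 0.02, 0, 0.01, 0]]}}

```text
clock: 8.8
position: [523.4, -17.4, 79.4]
tool_rot: [3.141, -0.0, 1.323]
ft_force: [-0.5, -0.1, -0.3]
gripper_width: 0.598
grasp_force: 0.0
```

>>> {"fn": "send_rows", "kwargs": {"plan": [[0.2, 0, 0, 0, 0], [0.2, 0, 0, -0.3, 0], [0.2, 0, 0, -0.7, 0], [0.2, 0, 0, -1, 0], [0.2, 0, 0, -1, 0]]}}

```text
clock: 9.43
position: [525.6, -17.3, 182.0]
tool_rot: [3.136, -0.003, 1.323]
ft_force: [0.8, 0.1, 0.0]
gripper_width: 0.598
grasp_force: 0.0
```

Run:
```python
from h import *
plan(433.5,239.2,49,-14)
im=vision.get_image("wrist"); m=vision.camera_model("wrist"); cv2.imwrite("pics/w3.png",im)
V=[(14,24),(14,94)]
for c in((523.7,-17),): print("pred rim",proj("wrist",[*c,94],m),"cup",proj("wrist",[*c,42],m))
```

```text
t 9.43 pos [525.6 -17.3 182. ] yaw 75.8 tilt [-0.0057 -0.0027] w 0.598 gf 0.0 F [0.8 0.1 0. ]
shift [ 2.258 -1.529  1.268] turn -0.004
pred rim [321.81050822 217.74774051] cup [321.89061156 194.88373973]
```

View pics/w3.png

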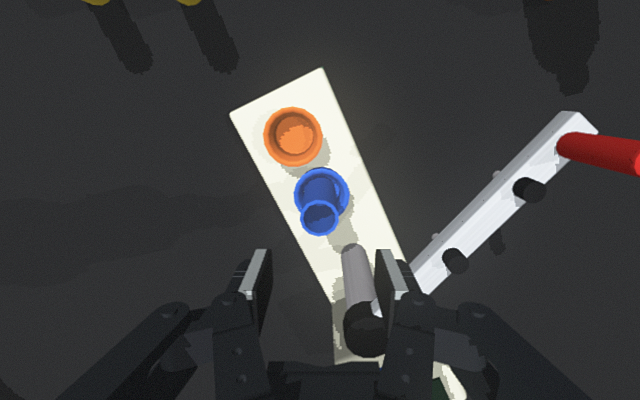

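The blue vial stands in its cup (rim at (320,218), predicted (322,218)), arm parked. Next, the orange vial.

>>> {"fn": "send_rows", "kwargs": {"plan": [[0.2, 0.4, -0.25, 0, 0], [0.2, 0.8, -0.5, 0, 0], [0.2, 0.8, -0.5, 0, 0]]}}

```text
clock: 9.85
position: [491.8, 77.1, 177.3]
tool_rot: [-3.137, 0.0, 1.332]
ft_force: [0.7, -0.5, -0.1]
gripper_width: 0.603
grasp_force: 0.0
```

>>> {"fn": "send_rows", "kwargs": {"plan": [[0.2, 0.4, -0.25, 0, 0], [0.2, 0.8, -0.5, 0, 0], [0.2, 0.8, -0.5, 0, 0]]}}

```text
clock: 10.22
position: [463.6, 165.8, 177.9]
tool_rot: [-3.139, 0.001, 1.331]
ft_force: [0.4, -0.7, -0.2]
gripper_width: 0.599
grasp_force: 0.0
```

>>> {"fn": "send_rows", "kwargs": {"plan": [[0.2, 0.4, -0.3, 0, 0], [0.2, 0.65, -0.53, 0, 0], [0.2, 0.65, -0.53, 0, 0], [0.2, 0.65, -0.53, 0, 0]]}}

```text
clock: 10.72
position: [430.6, 236.2, 178.5]
tool_rot: [-3.141, 0.002, 1.321]
ft_force: [0.1, -0.3, 0.4]
gripper_width: 0.597
grasp_force: 0.0
```

Run:
```python
from h import *
plan(433.5,239.2,49,-14)
im=vision.get_image("wrist"); m=vision.camera_model("wrist"); cv2.imwrite("pics/w4.png",im)
p=hull_c("wrist",(433.5,239.2),VIAL,m); b=blob(im,*COL["orange"],p,60); print(p,b)
print("wrist fit",least_squares(lambda q:hull_c("wrist",q,VIAL,m)-b[0],(433,239)).x)
Y=((20,120,50),(35,255,255)); k=cv2.inRange(cv2.cvtColor(im,cv2.COLOR_BGR2HSV),*map(np.array,Y))
n,l,st,c=cv2.connectedComponentsWithStats(k)
for i in range(1,n):
    if st[i,4]>80: print("yellow",st[i],least_squares(lambda q:hull_c("wrist",q,VIAL,m)-c[i],(450,200)).x)
```

```text
t 10.72 pos [430.6 236.2 178.5] yaw 75.7 tilt [-0.0002  0.0022] w 0.597 gf 0.0 F [ 0.1 -0.3  0.4]
shift [0.039 0.021 1.235] turn -0.007
[324.87743292 192.33374501] (array([326.50015798, 202.86951027]), array([313, 192,  28,  24, 440], dtype=int32))
wrist fit [432.46420908 229.60399665]
yellow [366 110  40  46 501] [485.53738376 282.60082696]
yellow [383 120  31  31 655] [500.68669818 270.56362499]
yellow [312 190  31  28  87] [432.67643178 226.22239366]
yellow [ 271  223   38   61 1463] [389.40103392 190.42302225]
yellow [ 353  223   34   64 1031] [457.51376434 179.4175886 ]
```

View pics/w4.png

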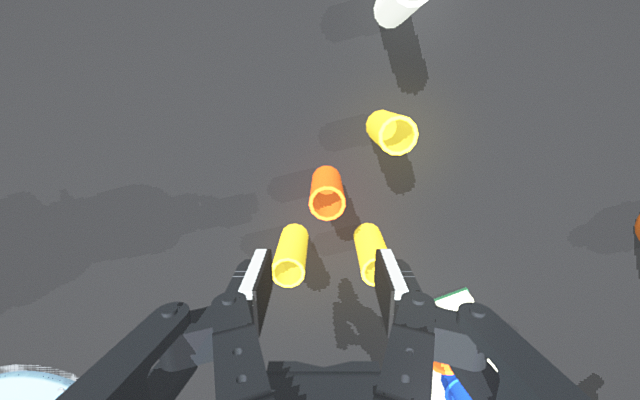

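The orange vial is at about (327,193) between two yellow ones at (290,255) and (370,254), clear of the finger path. Descending.

>>> {"fn": "send_rows", "kwargs": {"plan": [[0.2, 0.03, 0.03, 0.3, 0], [0.2, 0.03, 0.03, 0.6, 0], [0.2, 0.03, 0.03, 0.6, 0], [0.2, 0.03, 0.03, 0.6, 0]]}}

```text
clock: 11.28
position: [434.8, 239.7, 120.0]
tool_rot: [3.141, -0.0, 1.321]
ft_force: [-1.1, 1.3, 0.6]
gripper_width: 0.603
grasp_force: 0.0
```

Run:
```python
from h import *
plan(434,239,49,-14)
```

```text
t 11.28 pos [434.8 239.7 120. ] yaw 75.7 tilt [-0.0009 -0.0004] w 0.603 gf 0.0 F [-1.1  1.3  0.6]
shift [-0.009 -0.007  0.65 ] turn -0.007
```

>>> {"fn": "send_rows", "kwargs": {"plan": [[0.2, -0.01, -0.01, 0.3, 0], [0.2, -0.01, -0.01, 0.5, 0], [0.2, -0.01, -0.01, 0.65, 0], [0.2, -0.01, -0.01, 0.65, 0], [0.2, -0.01, -0.01, 0.65, 0]]}}

```text
clock: 11.9
position: [433.4, 240.2, 55.2]
tool_rot: [3.14, -0.001, 1.323]
ft_force: [0.8, 0.1, 0.6]
gripper_width: 0.599
grasp_force: 0.0
```

>>> {"fn": "send_rows", "kwargs": {"plan": [[-1, 0, 0, 0, 0], [-1, 0, 0, 0, 0], [-1, 0, 0, 0, 0], [-1, 0, 0, 0, 0], [-1, 0, 0, 0, 0]]}}

```text
clock: 12.52
position: [433.3, 240.3, 55.0]
tool_rot: [3.141, -0.001, 1.323]
ft_force: [-0.7, -0.3, 5.6]
gripper_width: 0.311
grasp_force: 59.0
```

Run:
```python
from h import *
plan(514,37.2,120,-14)
```

```text
t 12.53 pos [433.3 240.3  55. ] yaw 75.8 tilt [-0.0009 -0.0013] w 0.311 gf 59.0 F [-0.7 -0.3  5.6]
shift [-1.77   1.281 -0.711] turn -0.004
```

>>> {"fn": "send_rows", "kwargs": {"plan": [[-1, 0, 0, -0.3, 0], [-1, 0, 0, -0.7, 0], [-1, 0, 0, -0.95, 0], [-1, 0, 0, -0.95, 0]]}}

```text
clock: 13.02
position: [433.7, 240.7, 150.9]
tool_rot: [3.139, -0.004, 1.323]
ft_force: [1.2, -0.1, 0.4]
gripper_width: 0.314
grasp_force: 59.0
```

>>> {"fn": "send_rows", "kwargs": {"plan": [[-1, -0.3, 0.2, 0, 0], [-1, -0.7, 0.5, 0, 0], [-1, -0.9, 0.64, 0, 0], [-1, -0.9, 0.64, 0, 0]]}}

```text
clock: 13.52
position: [471.9, 133.9, 147.7]
tool_rot: [-3.14, 0.003, 1.318]
ft_force: [-0.1, 0.1, -0.6]
gripper_width: 0.315
grasp_force: 59.0
```

>>> {"fn": "send_rows", "kwargs": {"plan": [[-1, -0.3, 0.2, 0, 0], [-1, -0.6, 0.45, 0, 0], [-1, -0.85, 0.62, 0.1, 0], [-1, -0.85, 0.62, 0.15, 0], [-1, -0.85, 0.62, 0.2, 0]]}}

```text
clock: 14.15
position: [510.8, 41.2, 128.1]
tool_rot: [-3.139, -0.0, 1.326]
ft_force: [-0.0, -0.2, -0.0]
gripper_width: 0.315
grasp_force: 59.1
```

Run:
```python
from h import *
plan(514,37.2,73.2,-14)
im=vision.get_image("wrist"); m=vision.camera_model("wrist"); cv2.imwrite("pics/w5.png",im)
P=np.array([proj("wrist",[514+25*np.cos(a),37.2+25*np.sin(a),42],m) for a in np.linspace(0,6.28,60)]); print(P.min(0),P.max(0))
k=cv2.inRange(cv2.cvtColor(im,cv2.COLOR_BGR2HSV),*map(np.array,COL["orange"])); y,x=np.nonzero(k); print(x.min(),x.max(),y.min(),y.max())
for r in range(y.min(),y.min()+100,8): q=np.nonzero(k[r])[0]; print(r,q.min() if len(q) else 0,q.max() if len(q) else 0)
p=np.array(telemetry.observe()["position"]); print("vial rim pred",proj("wrist",[p[0],p[1],p[2]-6+21],m))
```

```text
t 14.15 pos [510.8  41.2 128.1] yaw 75.9 tilt [-0.0023 -0.0001] w 0.315 gf 59.1 F [-0.  -0.2 -0. ]
shift [-0.031  0.042  0.488] turn -0.001
[293.7769343  188.07655269] [365.49712165 254.32735473]
288 636 0 347
0 610 621
8 605 617
16 601 614
24 599 613
32 598 613
40 598 614
48 601 616
56 607 622
64 625 636
72 0 0
80 0 0
88 0 0
96 0 0
vial rim pred [322.36608111 315.30943573]
```

Run:
```python
import cv2,numpy as np
from h import COL
k=cv2.inRange(cv2.cvtColor(cv2.imread("pics/w5.png"),cv2.COLOR_BGR2HSV),*map(np.array,COL["orange"]))[:,200:450]
y,x=np.nonzero(k);print(y.min())
for r in list(range(y.min(),260,5)): q=np.nonzero(k[r])[0]+200; print(r,q.min(),q.max())
```

```text
187
187 330 330
192 314 344
197 309 350
202 305 355
207 301 359
212 299 361
217 297 363
222 297 364
227 297 363
232 298 362
237 301 359
242 301 356
247 300 349
252 300 346
257 299 347
```

>>> {"fn": "send_rows", "kwargs": {"plan": [[-1, -0.03, 0.04, 0, 0], [-1, -0.03, 0.04, 0.1, 0], [-1, -0.03, 0.04, 0.1, 0]]}}

```text
clock: 14.58
position: [514.1, 35.6, 118.4]
tool_rot: [-3.14, 0.001, 1.324]
ft_force: [-1.0, -0.0, -0.4]
gripper_width: 0.318
grasp_force: 59.1
```

Run:
```python
from h import *
plan(514,37.2,73.2,-14)
```

```text
t 14.57 pos [514.1  35.6 118.4] yaw 75.8 tilt [-0.0019  0.0008] w 0.318 gf 59.1 F [-1.  -0.  -0.4]
shift [ 0.015 -0.004  0.392] turn -0.003
```

The wrist rim matches the prediction within 1 px. Lower, release, and rise.

>>> {"fn": "send_rows", "kwargs": {"plan": [[-1, 0.02, 0, 0.1, 0], [-1, 0.02, 0, 0.2, 0], [-1, 0.02, 0, 0.3, 0], [-1, 0.02, 0, 0.38, 0], [-1, 0.02, 0, 0.38, 0]]}}

```text
clock: 15.2
position: [514.7, 37.1, 80.3]
tool_rot: [-3.14, 0.001, 1.323]
ft_force: [-0.2, -0.4, -0.4]
gripper_width: 0.31
grasp_force: 59.1
```

Run:
```python
from h import *
plan(514.2,37.3,73,-14)
```

```text
t 15.2 pos [514.7  37.1  80.3] yaw 75.8 tilt [-0.0018  0.001 ] w 0.31 gf 59.1 F [-0.2 -0.4 -0.4]
shift [ 0.001 -0.005  0.013] turn -0.004
```

>>> {"fn": "send_rows", "kwargs": {"plan": [[-1, 0, 0, 0.01, 0], [0, 0, 0, 0.01, 0], [0.2, 0, 0, 0.01, 0], [0.2, 0, 0, 0.01, 0], [0.2, 0, 0, 0.01, 0]]}}

```text
clock: 15.82
position: [515.5, 37.4, 80.4]
tool_rot: [3.141, -0.0, 1.323]
ft_force: [0.3, 0.6, -0.5]
gripper_width: 0.598
grasp_force: 0.0
```

>>> {"fn": "send_rows", "kwargs": {"plan": [[0.2, 0, 0, -0.2, 0], [0.2, 0, 0, -0.6, 0], [0.2, 0, 0, -1, 0], [0.2, 0, 0, -1, 0]]}}

```text
clock: 16.32
position: [518.4, 37.6, 183.8]
tool_rot: [3.135, -0.004, 1.323]
ft_force: [0.2, 0.0, -0.4]
gripper_width: 0.597
grasp_force: 0.0
```

>>> {"fn": "send_rows", "kwargs": {"plan": [[0.2, 0, 0, -0.5, 0.2], [0.2, 0, 0, -0.6, 0.5], [0.2, 0, 0, -0.6, 0.86], [0.2, 0, 0, -0.6, 0.86], [0.2, 0, 0, -0.6, 0.86]]}}

```text
clock: 16.95
position: [514.6, 37.3, 239.1]
tool_rot: [-3.141, 0.002, 0.65]
ft_force: [0.2, 0.2, 0.1]
gripper_width: 0.595
grasp_force: 0.0
```

Run:
```python
from h import *
u=np.array([514.2-523.6,37.3+17]);u/=np.hypot(*u); pv=np.array([518.9,10.15])-102.5*u; th=np.arctan2(u[1],u[0])
print("pivot",pv,"row deg",np.degrees(th))
h0=pv+160*np.array([np.cos(th-1.1),np.sin(th-1.1)]); print("handle expected",h0,"parked deg",np.degrees(th-1.1))
R=((0,130,60),(3,255,255)),((172,130,60),(180,255,255))
I={c:vision.get_image(c) for c in("top","side","wrist")}; obs={}
for c in("top","side"):
    m=vision.camera_model(c); p=hull_c(c,h0,POST,m); hsv=cv2.cvtColor(I[c],cv2.COLOR_BGR2HSV)
    k=sum(cv2.inRange(hsv,np.array(a),np.array(b)) for a,b in R); y,x=np.nonzero(k); ok=np.hypot(x-p[0],y-p[1])<15
    print(c,p,ok.sum(),x[ok].mean(),y[ok].mean()); 
    if ok.sum()>15: obs[c]=np.array([x[ok].mean(),y[ok].mean()])
x,f=fit(obs,POST,h0); print("handle fit",x,f,"r",np.hypot(*(x-pv)),np.degrees(np.arctan2(*(x-pv)[::-1])))
V=[(14,42),(14,94)]
for n,c,z in (("blue",(523.6,-17),0),("orange",(514.2,37.3),0)):
    for cam in("top","side"): print(n,cam,"rim pred",proj(cam,[*c,94]))
plan(*x,159,np.degrees(th-1.1)-90)
a=cv2.resize(I["top"][170:260,270:370],None,fx=4,fy=4); b=cv2.resize(I["side"][150:270,280:400],None,fx=3,fy=3)
cv2.imwrite("pics/v6.png",np.hstack([a,np.pad(b,((0,0),(0,0),(0,0)))]))
```

```text
pivot [536.38396983 -90.84782571] row deg 99.82127078453502
handle expected [664.50782501   4.98681173] parked deg 36.79591332014446
top [311.72598156 166.17718007] 0 nan nan
side [292.50701658 184.61881817] 86 292.40697674418607 185.08139534883722
handle fit [664.46721602   4.98681173] [ 0.11494975 -0.4590955 ] r 159.96748322034261 36.80462527575416
blue top rim pred [322.68829044 226.20805188]
blue side rim pred [346.88118958 209.55682862]
orange top rim pred [301.41456031 230.69940289]
orange side rim pred [344.26479909 224.11610132]
t 17.1 pos [515.   37.3 239.6] yaw 37.2 tilt [-0.0004  0.0012] w 0.6 gf 0.0 F [ 0.6  0.2 -1. ]
shift [0.995 1.162 0.745] turn 0.01<stdin>:10: RuntimeWarning: Mean of empty slice.
  ret = ret.dtype.type(ret / rcount)
```

View pics/v6.png

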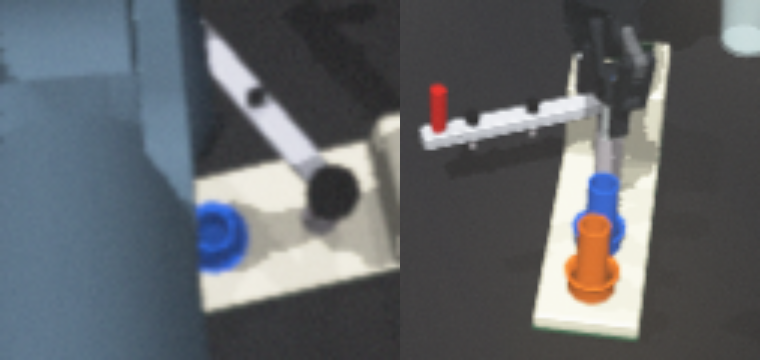

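Side view: both vials are upright in their own cups, arm parked. Handle fit (664.5, 5.0) matches the geometry. Moving above it.

>>> {"fn": "send_rows", "kwargs": {"plan": [[0.2, 0.3, 0.4, 0, 0], [0.2, 0.7, 0.8, 0, 0], [0.2, 0.99, 1, 0, 0], [0.2, 0.99, 1, 0, 0], [0.2, 0.99, 1, 0, 0]]}}

```text
clock: 17.73
position: [653.9, 17.1, 239.5]
tool_rot: [-3.141, 0.002, 0.648]
ft_force: [-0.5, -0.9, -0.4]
gripper_width: 0.601
grasp_force: 0.0
```

>>> {"fn": "send_rows", "kwargs": {"plan": [[0.2, 0, 0.16, 0, 0], [0.2, 0, 0.16, 0, 0], [0.2, 0, 0.16, 0, 0]]}}

```text
clock: 18.1
position: [664.1, 4.0, 240.6]
tool_rot: [-3.141, -0.0, 0.647]
ft_force: [0.4, 0.8, 0.4]
gripper_width: 0.6
grasp_force: 0.0
```

Run:
```python
from h import *
plan(664.5,5,160,-53.2)
im=vision.get_image("wrist"); m=vision.camera_model("wrist")
hsv=cv2.cvtColor(im,cv2.COLOR_BGR2HSV); k=cv2.inRange(hsv,np.array((0,130,60)),np.array((3,255,255)))|cv2.inRange(hsv,np.array((172,130,60)),np.array((180,255,255)))
p=hull_c("wrist",(664.5,5),POST,m); n,l,st,c=cv2.connectedComponentsWithStats(k)
i=1+np.argmax(st[1:,4]); print(p,c[i],st[i]); print(least_squares(lambda q:hull_c("wrist",q,POST,m)-c[i],(664,5)).x)
cv2.imwrite("pics/w7.png",im)
```

```text
t 18.1 pos [664.1   4.  240.6] yaw 37.1 tilt [-0.0002 -0.0003] w 0.6 gf 0.0 F [0.4 0.8 0.4]
shift [ 0.009 -0.005  0.746] turn 0.006
[323.22394511 219.79955502] [322.51270553 217.91330344] [312 198  21  40 669]
[665.11230148   5.15474893]
```

View pics/w7.png

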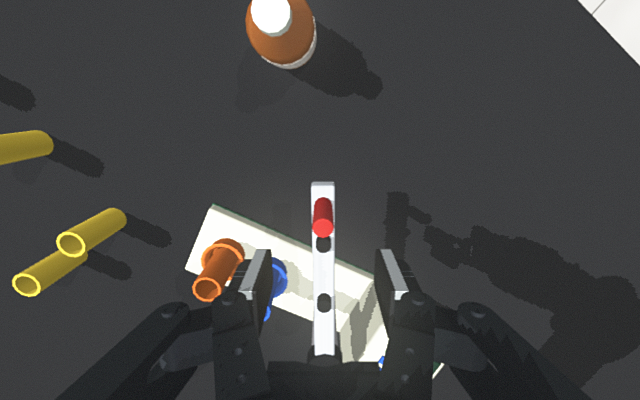

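The handle (323,218) is centred between the fingers, aligned with the bar; both vials are upright. Descend and grip.

>>> {"fn": "send_rows", "kwargs": {"plan": [[0.2, 0.01, 0, 0.3, 0], [0.2, 0.01, 0, 0.55, 0], [0.2, 0.01, 0, 0.74, 0], [0.2, 0.01, 0, 0.74, 0], [0.2, 0.01, 0, 0.74, 0]]}}

```text
clock: 18.77
position: [665.9, 5.1, 167.2]
tool_rot: [3.141, -0.001, 0.648]
ft_force: [0.1, -1.1, 0.8]
gripper_width: 0.601
grasp_force: 0.0
```

>>> {"fn": "send_rows", "kwargs": {"plan": [[-0.4, 0, 0, 0, 0], [-1, 0, 0, 0, 0], [-1, 0, 0, 0, 0], [-1, 0, 0, 0, 0], [-1, 0, 0, 0, 0]]}}

```text
clock: 19.4
position: [665.6, 5.3, 167.4]
tool_rot: [3.141, -0.001, 0.648]
ft_force: [-2.1, 0.1, 5.7]
gripper_width: 0.145
grasp_force: 58.4
```

Run:
```python
from h import *
plan(664.5,5,160,-53.2)
s=telemetry.observe(); print(np.round(s["joints"],2))
g=np.array(s["position"][:2]); pv=np.array([536.4,-90.8]); v=g-pv; a0=np.arctan2(v[1],v[0]); r=np.hypot(*v); y0=s["tool_rot"][2]
print("r",r,np.degrees(a0))
# waypoints relative, in 4 calls of ~0.28 rad, each in tool axes at its start
for seg in range(4):
    A=a0+seg*.275; R=np.array([[np.cos(y0+seg*.275),np.sin(y0+seg*.275)],[np.sin(y0+seg*.275),-np.cos(y0+seg*.275)]])
    for k in(1,2,3,4,5):
        b=A+.055*k; d=R@(r*np.array([np.cos(b)-np.cos(A),np.sin(b)-np.sin(A)]))
        if seg==0: print((d/100).round(3),round(-np.degrees(.055*k)/45,3))
```

```text
t 19.4 pos [665.6   5.3 167.4] yaw 37.1 tilt [-0.0001 -0.0012] w 0.145 gf 58.4 F [-2.1  0.1  5.7]
shift [-0.011 -0.004  0.014] turn 0.007
[-0.5   0.55  0.58  1.65 -0.34  1.04 -0.73]
r 161.07590098233783 36.643697163432
[-0.002 -0.089] -0.07
[-0.008 -0.177] -0.14
[-0.02  -0.265] -0.21
[-0.036 -0.352] -0.28
[-0.057 -0.438] -0.35
```

>>> {"fn": "send_rows", "kwargs": {"plan": [[-1, 0, -0.09, 0, -0.07], [-1, -0.01, -0.18, 0, -0.14], [-1, -0.02, -0.265, 0, -0.21], [-1, -0.036, -0.35, 0, -0.28], [-1, -0.057, -0.438, 0, -0.35]]}}

```text
clock: 20.02
position: [634.9, 35.8, 167.4]
tool_rot: [3.139, -0.001, 0.926]
ft_force: [0.1, -3.0, 5.0]
gripper_width: 0.146
grasp_force: 59.1
```

```bash
cat >> h.py <<'E'
def arm():
    s=telemetry.observe(); v=np.array(s["position"][:2])-[536.4,-90.8]; y=s["tool_rot"][2]
    F=np.array(s["ft_force"]); print(round(s["clock"],2),"r",np.hypot(*v).round(1),"ang from row",round(np.degrees(np.arctan2(v[1],v[0]))-99.8,1),"yaw-row",round(np.degrees(y)-99.8,1),"z",s["position"][2].round(1),"w",round(s["gripper_width"],3),"gf",s["grasp_force"],"F tool xy",np.round([F[0]*np.cos(y)+F[1]*np.sin(y),F[0]*np.sin(y)-F[1]*np.cos(y),F[2]],1))
E
python3 -c "
from h import *
arm()"
```

```text
20.02 r 160.4 ang from row -47.7 yaw-row -46.8 z 167.4 w 0.146 gf 59.087775349617004 F tool xy [-2.3  1.9  5. ]
```

Tracking well; two more segments.

>>> {"fn": "send_rows", "kwargs": {"plan": [[-1, 0, -0.09, 0, -0.07], [-1, -0.01, -0.18, 0, -0.14], [-1, -0.02, -0.265, 0, -0.21], [-1, -0.036, -0.35, 0, -0.28], [-1, -0.057, -0.438, 0, -0.35]]}}

```text
clock: 20.65
position: [596.7, 57.1, 167.3]
tool_rot: [3.138, 0.0, 1.2]
ft_force: [1.7, -3.7, 5.1]
gripper_width: 0.138
grasp_force: 59.1
```

>>> {"fn": "send_rows", "kwargs": {"plan": [[-1, 0, -0.09, 0, -0.07], [-1, -0.01, -0.18, 0, -0.14], [-1, -0.02, -0.265, 0, -0.21], [-1, -0.036, -0.35, 0, -0.28], [-1, -0.057, -0.438, 0, -0.35]]}}

```text
clock: 21.28
position: [554.3, 67.4, 167.3]
tool_rot: [3.137, 0.002, 1.474]
ft_force: [3.6, -4.4, 4.1]
gripper_width: 0.145
grasp_force: 59.0
```

```bash
python3 -c "
from h import *
arm()"
```

```text
21.27 r 159.2 ang from row -16.3 yaw-row -15.3 z 167.3 w 0.145 gf 59.00190353393555 F tool xy [-4.1  4.   4.1]
```

>>> {"fn": "send_rows", "kwargs": {"plan": [[-1, 0, -0.09, 0, -0.07], [-1, -0.01, -0.18, 0, -0.14], [-1, -0.02, -0.265, 0, -0.21], [-1, -0.036, -0.34, 0, -0.27], [-1, -0.05, -0.4, 0, -0.32]]}}

```text
clock: 21.9
position: [514.5, 66.4, 167.3]
tool_rot: [3.136, 0.002, 1.725]
ft_force: [4.5, -3.0, 2.2]
gripper_width: 0.145
grasp_force: 58.9
```

```bash
python3 -c "
from h import *
arm()"
```

```text
21.9 r 158.7 ang from row -1.9 yaw-row -1.0 z 167.3 w 0.145 gf 58.888893127441406 F tool xy [-3.7  4.   2.2]
```

>>> {"fn": "send_rows", "kwargs": {"plan": [[-1, 0, -0.02, 0, -0.015], [-1, 0, -0.04, 0, -0.03], [-1, 0, -0.05, 0, -0.04], [-1, 0, -0.05, 0, -0.04]]}}

```text
clock: 22.4
position: [509.9, 65.7, 167.3]
tool_rot: [3.136, 0.003, 1.755]
ft_force: [4.7, -4.0, 3.6]
gripper_width: 0.148
grasp_force: 58.9
```

```bash
python3 -c "
from h import *
arm()"
```

```text
22.4 r 158.7 ang from row -0.2 yaw-row 0.8 z 167.3 w 0.148 gf 58.90081286430359 F tool xy [-4.8  3.9  3.6]
```

>>> {"fn": "send_rows", "kwargs": {"plan": [[-1, 0, -0.015, 0, 0], [-1, 0, -0.03, 0, 0], [-1, 0, -0.03, 0, 0], [-1, 0, -0.03, 0, 0]]}}

```text
clock: 22.9
position: [508.1, 65.4, 167.3]
tool_rot: [3.134, 0.003, 1.756]
ft_force: [7.9, -4.5, -0.3]
gripper_width: 0.143
grasp_force: 58.8
```

```bash
python3 -c "
from h import *
arm()"
```

```text
22.9 r 158.7 ang from row 0.5 yaw-row 0.8 z 167.3 w 0.143 gf 58.82783889770508 F tool xy [-5.9  7.  -0.3]
```

>>> {"fn": "send_rows", "kwargs": {"plan": [[-1, 0, -0.015, 0, 0], [-1, 0, -0.03, 0, 0], [-1, 0, -0.03, 0, 0], [-1, 0, -0.03, 0, 0]]}}

```text
clock: 23.4
position: [507.5, 65.2, 167.4]
tool_rot: [3.128, 0.004, 1.756]
ft_force: [13.2, -3.3, -4.9]
gripper_width: 0.145
grasp_force: 58.9
```

Run:
```python
from h import *
arm()
b=vision.get_image("side"); c=vision.get_image("wrist"); t=vision.get_image("top")
cv2.imwrite("pics/f.png",np.hstack([cv2.resize(b[150:290,270:410],(400,400)),cv2.resize(t[170:260,270:360],(400,400))]))
arm()
```

```text
23.4 r 158.7 ang from row 0.7 yaw-row 0.8 z 167.4 w 0.145 gf 58.86320471763611 F tool xy [-5.6 12.4 -4.9]
23.55 r 158.7 ang from row 0.7 yaw-row 0.8 z 167.4 w 0.148 gf 58.86158287525177 F tool xy [-5.3 12.7 -5.8]
```

View pics/f.png

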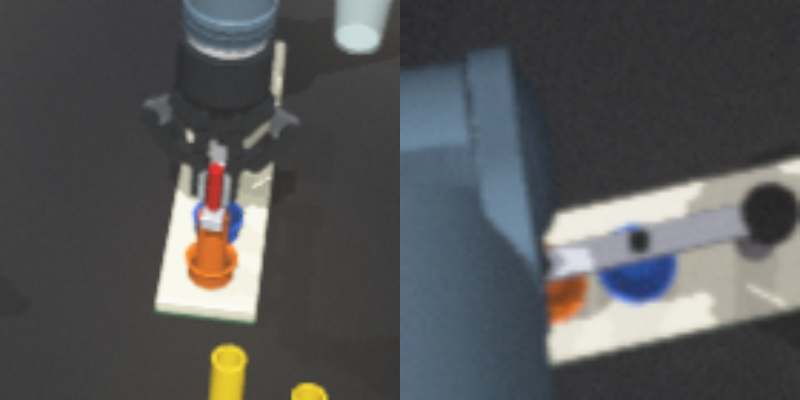

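The force rose to 12.5 N while the motion stalled at 0.7° past my row estimate, so the arm is on its stop. Both vials stand upright under the bar. Signing off.

```bash
python3 -c "
from h import *
print(ticket.sign_off())"
```

```text
the job is handed in; nothing more can be done
None
```

I handed the job in with the blue and orange vials standing in their own cups and the drop arm gripped and pressed against its stop at about 12.5 N; sign-off returned no verdict.

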